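# Take the test gauge off the air outlet's quick coupling and park it

## Task

The pressure check is finished and the air is shut off. Draw back the sprung sleeve of the air outlet's quick coupling until the test gauge pops loose, pull the gauge straight out so that the sleeve snaps forward again, then push the gauge's nipple fully home into the swivelling parking socket, whichever way that points, and let go. Use no more than a firm hand push, force nothing, and leave the other things on the table where they are.

Things in the scene. Friction and masses are not known exactly. Their poses are not given: they have to be found in the camera images.
- outlet: Fixed air outlet: 62 mm round steel foot, pipe with brass shut-off valve, brass elbow and, level out of its front, a steel quick coupling with knurled sleeve. Origin under the foot's centre at worktop height; -x points out of the coupling's mouth along its axis, which lies 95 mm above the origin; z up. Highest point 112 mm. May stand left or right; place and yaw vary.
- outlet_mouth (a point): Centre of the coupling's mouth, on its axis, 78 mm in front (-x) of the outlet's origin and 95 mm up; x, y, z axes as the outlet's. Bore 21 mm wide. The gauge's origin lies about 3 mm in front of it while locked and 10 to 11 mm when popped loose.
- sleeve (a joint): Sleeve travel in m: 0 forward (may read -0.0003), + drawn back to the elbow (outlet's +x), stop ring at 0.008. Spring 6 N at first, 12 N at the stop. At 0.006 to 0.0075 the balls free the gauge and a valve stem pops it out 8 mm; the balls then ride on the nipple and keep the let-go sleeve back at 0.0035 to 0.006. Drawing the gauge 10 to 15 mm further out (about 6 N) lets the sleeve snap to 0.
- sleeve_grip (a point): On the coupling axis in the middle of the sleeve's grip; moves with the sleeve; 57 mm in front of the outlet's origin when forward. Sleeve: knurled steel ring 34 mm in diameter, from 17 mm in front of this point to 21 mm behind it; its rearmost 5 mm are a raised rim 39 mm in diameter that fingers can push on.
- gauge: Loose plug-in test gauge, about 130 g, level in the coupling. Origin on its axis in the seating face of the flange; +x along the nipple, -x to the dial, z up. Brass nipple 20 mm thick to +36 mm, bevelled nose, 14 mm groove at +16 to +24; flange 29 mm wide, 0 to -4; hexagon -4 to -26; dark dial case 46 mm in diameter, -26 to -51 mm.
- gauge_hex (a point): Middle of the gauge's brass hexagon, on the axis at -15 mm, where to hold it: two upright flats 27 mm apart facing the gauge's +y and -y, 22 mm long.
- park: Fixed foot of the parking socket: 62 mm round steel foot and pipe. On it swivels an aluminium head with a smooth round collar, 37 mm in diameter, level, reaching forward; no valve, no sleeve. Origin under the foot's centre at worktop height; -x is its front, z up. Highest point 124 mm, at the post. Left or right, with its own place and yaw.
- sample_case: Bystander: flat clear-blue compartment case 94 x 118 x 31 mm on the worktop; origin under its centre.
- syringe: Bystander: plastic syringe 126 mm long lying on the worktop; origin under its centre.
- tape_2: Bystander: roll of brown tape 100 mm in diameter, 25 mm high, lying flat; origin under its centre.
- clip_3: Bystander: small black binder clip, 25 mm, on the worktop; origin under its centre.
- park_post (a point): On the post's upright swivel axis at the height of the collar's axis, 95 mm up. The collar reaches from 19 to 66 mm (mouth) from here, up to 0.3 rad (20 mm at the mouth) left or right of the foot's -x: this heading is not measured; see or feel it, e.g. by closing the fingers on the collar. It stays where it is turned, which takes 18 N sideways at the mouth, more nearer the post.
- gauge_nose (a point): Tip of the gauge's nipple, on the axis at +36 mm. The collar's bore is 21 mm wide and 40 mm deep, its mouth countersunk to 27 mm. Spring balls resist with 4 to 9 N when the flange is 22 to 10 mm off the mouth and pull the nipple in over the last 2 mm. Fully home, the flange touches the mouth: gauge origin 66 mm, this nose 30 mm from park_post.

How it is judged:
By the outcome, as a careful person would: the job done as asked, in the order asked, and still so for the second after the job is handed in, with the robot touching nothing.
It also fails if it takes over 72 s, if anything falls off the work surface, if the arm or the gripper's body presses on something with over 40 N, if the wrist force passes 120 N, or if a joint passes its speed limit or range.

## Robot

A 6-joint arm with a two-finger parallel gripper is mounted at the origin on a cart in front of the work surface, level with it; the furniture and walls round the work are solid. World frame = base frame: x ahead of the robot, y to its left, z up, the work surface at z = 0. Lengths are in m, angles in rad, forces in N, time in s.
With the tool pointing down it reaches from about 0.3 to 0.875 m from the base axis. Payload 6.4 kg.
Tool frame: the origin (TCP) lies between the finger pads; the fingertips stand 17 mm ahead of it and the grasp point (between the pads) lies 2 mm behind it (ctrl.tip_extent is the distance from the TCP to the fingertips, in m); y points along the fingers, z is the direction in which the jaws open and shut, and the axes are right-handed (so a half turn about y gives the same grasp; the last joint's range is limited). The gripper opens to 88 mm and grips with 3 to 60 N. Pads are 18 mm wide; open, the fingers measure 123 mm over their backs; the gripper's body (75 mm by 187 mm) begins 45 mm behind the grasp point.
Start: joints at [0.899, 0.181, 1.607, -0, 1.354, -0.206], TCP at [0.258, 0.514, 0.256] pointing down, gripper open.
Joint ranges: [-2.99, 2.99], [-0.89, 2.07], [0.3, 2.58], [-1.14, 4.28], [0, 2.63], [-3.12, 3.12]. Speed limits (rad/s): [2.57, 2.57, 3.01, 3.14, 3.14, 3.14].

## Interface

Orientations are given as [roll, pitch, yaw] about the fixed x, y, z axes, in that order (R = Rz(yaw) Ry(pitch) Rx(roll)).
In Python, from workcell import readout, vision, ctrl gives the robot as it stands.
- The arm moves only by the shell command python3 -m inch 'ROWS' [FORCE]. ROWS is JSON, one flat list of numbers, 7 for each row, row after row: the shift along the tool's x, y, z in mm, then the turn, a rotation vector about the tool's x, y, z in degrees, then the opening in per cent of the stroke, from 0 (shut) to 100 (fully open). A call has 1 to 12 rows; each row shifts and turns the commanded pose from where the row before left it, along the tool's axes as they then stand; what a row does not reach is not made up. A row lasts 1/10 s, in which the tool goes at most 50 mm and 8.59 degrees, less where a joint would pass 70% of its speed; a pose out of reach is approached as far as the arm can. A call is refused whole if a number of a shift passes 50 or a number of a turn 8.59, either way. A call with a gripper value outside its range is refused whole. The fingers move at their own pace and stop on an object; FORCE is the grip in N (left out, the last holds). Time passes only in rows, so rows that do not move let the fingers close. It gives the time, the measured TCP pose, the force and the opening at its end, in the units of the state.
- readout.observe(): the state, without advancing time (a new reading comes with each control period).
- vision.capture(name): name is "scene" or "top"; returns a dict with "img" (420x560x3 uint8, red, green, blue), "range_z" (420x560 float32, m along the optical axis (not along the pixel's ray), 0 where there is no reading), "camera_matrix" (3x3 intrinsics, pixels), "extrinsics" (4x4, takes a point from world to camera coordinates). Camera axes: x right, y down, z forward; pixel columns grow to the right and rows downward; lengths in m; the calibration is good to about 2 mm. A picture is of the moment at which its call begins.
- ctrl.close_job(): hands the job in, once; it reports no verdict.
The state is a dict: "t": time; "joints": joint angles; "qvel": joint speeds; "joint_efforts": joint torques, N m; "tcp_pos": TCP position; "orientation": TCP orientation; "ft_force": force on the tool from outside, world axes, zero at the start; "moment": the same for the moment, N m; "finger_gap": finger opening in m.
Only numpy, scipy, OpenCV 4.12 (cv2) and the standard library are available. Lean on these libraries where they do the work, as an engineer would, in place of code of your own. Each camera call takes 0.05 s, during which the arm holds its last target. There are 200 camera calls.

## Working session

There is one attempt and no reset: what is moved stays moved. The work goes in short steps, Python scripts to look and compute and a shell command to move; the robot and the scene stay as the last step left them, time stands still between calls to the robot, and variables do not carry over. Pictures are saved under pics/ and viewed, about 8 in all and at most 12, crops included, and the job is handed in when it is done.

```bash
ls; mkdir -p pics; cat > h.py <<'E'
import numpy as np, cv2
from workcell import readout, vision, ctrl
def cap(n):
    c=vision.capture(n); np.savez(f'{n}.npz',**c); return c
E
python3 - <<'E'
from h import *
for n in ("scene","top"):
    c=cap(n); cv2.imwrite(f'pics/{n}0.png',c['img'][:,:,::-1]); print(n,c['camera_matrix'].round(1).tolist(),c['extrinsics'].round(3).tolist())
s=readout.observe(); print(s)
E
```

```text
pics
scene [[473.4, 0.0, 280.9], [0.0, 473.4, 212.9], [0.0, 0.0, 1.0]] [[0.498, -0.867, 0.003, -0.286], [-0.628, -0.363, -0.689, 0.366], [0.599, 0.341, -0.725, 0.678], [0.0, 0.0, 0.0, 1.0]]
top [[465.4, 0.0, 280.5], [0.0, 465.4, 204.2], [0.0, 0.0, 1.0]] [[0.011, -1.0, 0.028, -0.05], [-0.988, -0.016, -0.156, 0.518], [0.156, -0.026, -0.987, 1.065], [0.0, 0.0, 0.0, 1.0]]
{'t': 0.1, 'joints': array([ 8.98683981e-01,  1.81456840e-01,  1.60789493e+00, -2.03568590e-05,
        1.35381735e+00, -2.06314252e-01]), 'qvel': array([-2.10112348e-04, -2.04555917e-03, -1.20998905e-03, -1.71259499e-05,
       -7.35112521e-04, -3.34864035e-04]), 'joint_efforts': array([ 7.60659132e-04, -4.34823275e+01, -3.42697585e+01,  7.04279845e-02,
        3.39796662e-02, -4.74886349e-05]), 'tcp_pos': array([0.25795901, 0.51337696, 0.25491211]), 'orientation': array([-1.57234343e+00,  3.03493601e-04, -4.65793930e-01]), 'ft_force': array([0.12684188, 0.13221315, 0.18583892]), 'moment': array([ 0.01907928, -0.02465614, -0.02790563]), 'finger_gap': 0.08777660633250871}
```

View pics/scene0.png

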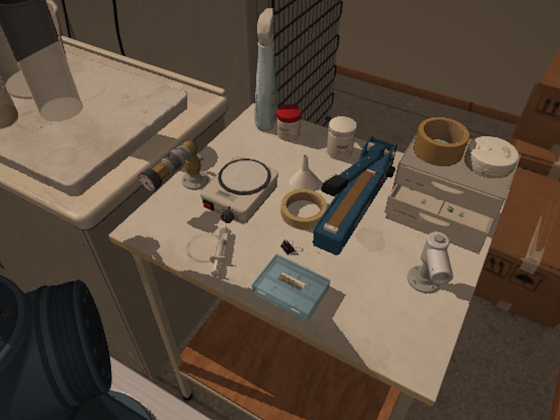

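View pics/top0.png

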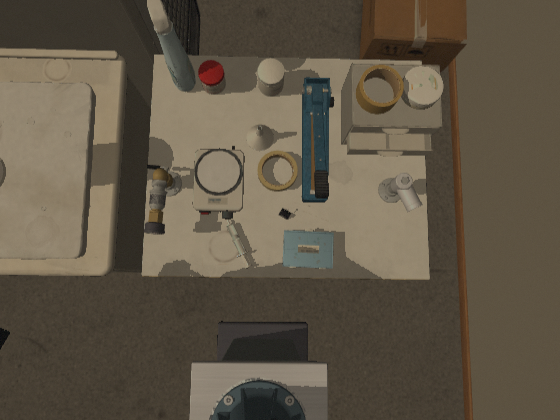

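The outlet with its gauge stands at the left (top view 155,205; scene 170,165). The parking socket is at the right (top 405,190; scene 437,260), its collar pointing toward the robot and slightly right. Next I get point clouds and enlarged crops.

```bash
cat >> h.py <<'E'
def load(n): return dict(np.load(f'{n}.npz'))
def cloud(c,box=None):
    K,E,d=c['camera_matrix'],c['extrinsics'],c['range_z']
    v,u=np.nonzero(d>0); z=d[v,u]
    p=np.stack([(u-K[0,2])/K[0,0]*z,(v-K[1,2])/K[1,1]*z,z],1)
    P=(p-E[:3,3])@E[:3,:3]
    return P,u,v
def proj(c,P):
    q=np.atleast_2d(P)@c['extrinsics'][:3,:3].T+c['extrinsics'][:3,3]; q=q@c['camera_matrix'].T
    return q[:,:2]/q[:,2:]
def ray(c,u,v):
    K,E=c['camera_matrix'],c['extrinsics']; d=np.linalg.inv(K)@[u,v,1.]
    return -E[:3,:3].T@E[:3,3], E[:3,:3].T@d
def onplane(c,u,v,z):
    o,d=ray(c,u,v); return o+d*(z-o[2])/d[2]
def cross(c1,uv1,c2,uv2):
    o1,d1=ray(c1,*uv1);o2,d2=ray(c2,*uv2)
    t=np.linalg.lstsq(np.stack([d1,-d2],1),o2-o1,rcond=None)[0]
    a,b=o1+t[0]*d1,o2+t[1]*d2; return (a+b)/2,np.linalg.norm(a-b)
E
python3 - <<'E'
from h import *
a,b=load('scene'),load('top')
def crop(c,x,y,w,h,s): return cv2.resize(c['img'][y:y+h,x:x+w,::-1],None,fx=s,fy=s,interpolation=cv2.INTER_CUBIC)
A=crop(a,130,130,80,60,5);B=crop(b,130,155,80,90,5)[:300*2]
C=crop(a,400,220,80,80,5);D=crop(b,370,160,80,60,5)
o=np.zeros((600,800,3),np.uint8)
o[:300,:400]=A;o[:,400:][:450]=B;cv2.imwrite('pics/c1.png',o[:450])
o[:]=0;o[:400,:400]=C;o[:300,400:]=D;cv2.imwrite('pics/c2.png',o[:400])
for n,c in(('scene',a),('top',b)):
    P,u,v=cloud(c)
    t=P[(P[:,0]>.3)&(P[:,0]<.8)&(abs(P[:,1])<.3)&(abs(P[:,2])<.02)]; print(n,'table z',np.median(t[:,2]))
    for nm,(y0,y1) in dict(outlet=(.15,.5),park=(-.5,-.2)).items():
        m=(P[:,0]>.3)&(P[:,0]<.62)&(P[:,1]>y0)&(P[:,1]<y1)&(P[:,2]>.07)&(P[:,2]<.14)
        Q=P[m]; print(nm,len(Q),Q.min(0).round(3),Q.max(0).round(3),u[m].min(),u[m].max(),v[m].min(),v[m].max())
E
```

```text
scene table z -0.0003321901281998802
outlet 1144 [0.439 0.213 0.07 ] [0.585 0.259 0.118] 138 196 140 190
park 1178 [ 0.498 -0.363  0.07 ] [ 0.584 -0.3    0.125] 421 452 231 283
top table z 0.00022333213979701554
outlet 1005 [0.439 0.216 0.07 ] [0.585 0.259 0.118] 144 168 169 234
park 679 [ 0.498 -0.359  0.07 ] [ 0.583 -0.298  0.128] 390 421 173 211
```

View pics/c1.png

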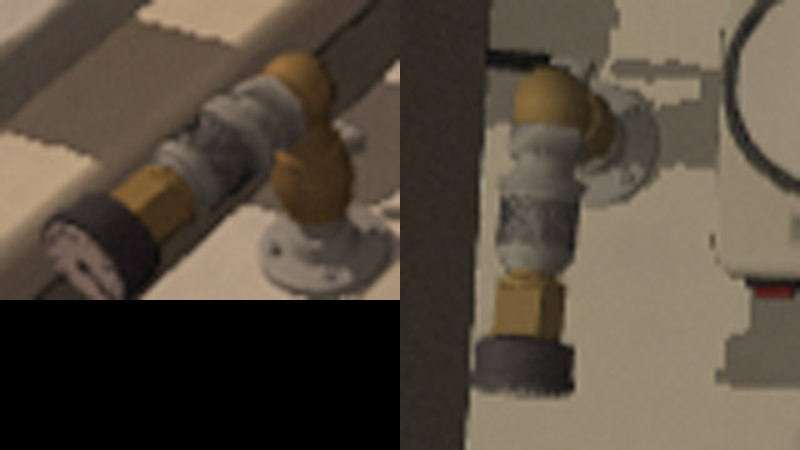

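View pics/c2.png

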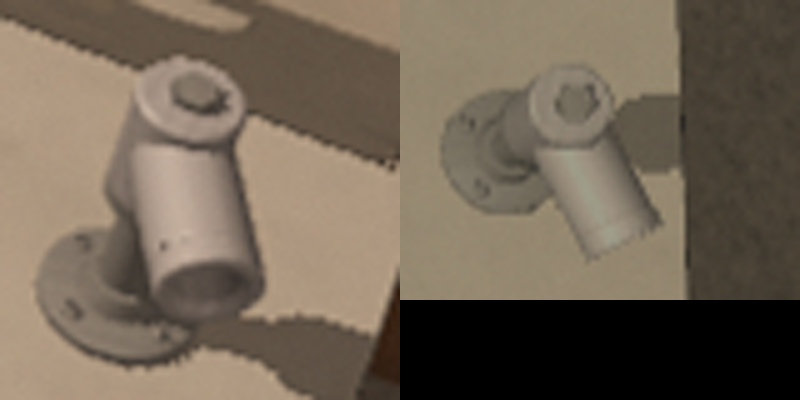

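Left crops: the dark dial (scene ~150,175; top ~155,230), the brass hex, the knurled sleeve and the elbow all lie in line, roughly along world x. Right crops: the collar's head axis is at about top (404,180) and its mouth at about (415,208), turned toward −y. Now the axes, by fitting cylinders to the depth points.

```bash
cat >> h.py <<'E'
from scipy.optimize import least_squares
def cyl(Q,r,yaw0,z0=.095):
    c=Q.mean(0)
    def f(p):
        n=np.array([-np.sin(p[0]),np.cos(p[0])]); return np.hypot((Q[:,:2]-c[:2])@n-p[1],Q[:,2]-p[2])-r
    s=least_squares(f,[yaw0,0,z0],loss='soft_l1',f_scale=.0015)
    n=np.array([-np.sin(s.x[0]),np.cos(s.x[0])]); return s.x[0],c[:2]+n*s.x[1],s.x[2],np.median(abs(f(s.x)))
E
python3 - <<'E'
from h import *
L=[];R=[]
for n in('scene','top'):
    c=load(n);P,u,v=cloud(c);col=c['img'][v,u].astype(int)
    m=(P[:,0]>.42)&(P[:,0]<.6)&(P[:,1]>.19)&(P[:,1]<.29)&(P[:,2]>.085)&(P[:,2]<.13); 
    L.append((P[m],col[m]))
    m=(P[:,0]>.47)&(P[:,0]<.6)&(P[:,1]>-.38)&(P[:,1]<-.27)&(P[:,2]>.08)&(P[:,2]<.135); R.append(P[m])
for i,k in enumerate(('scene','top')):
    P,col=L[i]
    print(k)
    for x in np.arange(.436,.592,.006):
        q=P[(P[:,0]>=x)&(P[:,0]<x+.006)]; cc=col[(P[:,0]>=x)&(P[:,0]<x+.006)]
        if len(q)>4: print(round(x,3),len(q),'y',q[:,1].min().round(4),q[:,1].max().round(4),'ztop',np.sort(q[:,2])[-3].round(4),np.median(cc,0).astype(int))
    print('sleeve',cyl(P[(P[:,0]>.515)&(P[:,0]<.545)],.017,0)); print('dial',cyl(P[(P[:,0]>.443)&(P[:,0]<.463)],.023,0))
    Q=R[i]; a=Q
    # collar: below top height of head
    h=Q[(Q[:,2]>.12)]; print('head top centre',((h.max(0)+h.min(0))/2).round(4),len(h))
    cc=Q[(Q[:,0]<.545)&(Q[:,2]<.118)]; print('collar',cyl(cc,.0185,.45))
    print('min x pts',Q[np.argsort(Q[:,0])[:5]].round(4).tolist())
# combined
P=np.vstack([l[0] for l in L]); print('S',cyl(P[(P[:,0]>.515)&(P[:,0]<.545)],.017,0),'D',cyl(P[(P[:,0]>.443)&(P[:,0]<.463)],.023,0))
Q=np.vstack(R); print('C',cyl(Q[(Q[:,0]<.545)&(Q[:,2]<.118)],.0185,.45))
E
```

```text
scene
0.436 97 y 0.2143 0.2569 ztop 0.114 [98 81 71]
0.442 97 y 0.216 0.2593 ztop 0.1158 [52 44 42]
0.448 51 y 0.215 0.2493 ztop 0.115 [30 25 25]
0.454 60 y 0.2144 0.2514 ztop 0.1151 [31 27 27]
0.46 25 y 0.216 0.2531 ztop 0.1146 [53 46 35]
0.466 27 y 0.2211 0.2419 ztop 0.1074 [67 48 27]
0.472 34 y 0.2216 0.2459 ztop 0.1079 [90 67 37]
0.478 36 y 0.2212 0.247 ztop 0.108 [67 49 28]
0.484 42 y 0.2204 0.2445 ztop 0.1086 [70 51 29]
0.49 25 y 0.222 0.2399 ztop 0.108 [81 61 44]
0.496 58 y 0.2197 0.2511 ztop 0.1107 [77 67 60]
0.502 54 y 0.2163 0.2497 ztop 0.1121 [66 59 53]
0.508 35 y 0.2169 0.251 ztop 0.1115 [57 50 44]
0.514 44 y 0.2154 0.2448 ztop 0.1127 [51 45 42]
0.52 38 y 0.2164 0.2431 ztop 0.1115 [51 45 41]
0.526 45 y 0.2147 0.2447 ztop 0.1126 [78 69 59]
0.532 44 y 0.2132 0.25 ztop 0.1143 [88 77 68]
0.538 14 y 0.2183 0.2406 ztop 0.1084 [77 68 60]
0.544 51 y 0.2155 0.2484 ztop 0.1109 [73 64 56]
0.55 46 y 0.2154 0.2495 ztop 0.1121 [85 75 65]
0.556 29 y 0.2152 0.2454 ztop 0.111 [93 78 57]
0.562 37 y 0.2142 0.243 ztop 0.11 [78 58 33]
0.568 36 y 0.2147 0.239 ztop 0.1104 [85 62 34]
0.574 28 y 
[... 2233 characters left out ...]
78
collar (np.float64(0.46112046035643994), array([ 0.52635236, -0.33628152]), np.float64(0.09504956377118093), np.float64(0.0009690737138041139))
min x pts [[0.4983, -0.3324, 0.1], [0.4984, -0.3302, 0.0997], [0.4991, -0.3296, 0.0943], [0.4993, -0.3341, 0.1095], [0.5002, -0.3316, 0.1029]]
S (np.float64(0.07138338463769807), array([0.52829105, 0.23501011]), np.float64(0.09486994375779233), np.float64(0.001441249451821427)) D (np.float64(0.011236039791848253), array([0.45195958, 0.23942728]), np.float64(0.0921741838865223), np.float64(0.0009718867509413143))
C (np.float64(0.4457976604739183), array([ 0.52323846, -0.33893545]), np.float64(0.09527554650009981), np.float64(0.0011520040384551018))
```

```bash
python3 - <<'E'
from h import *
C=[cloud(load(n))[0] for n in('scene','top')]
def fit(segs,z0,axis0,clouds):
    x0,y0,a0=axis0
    D=np.array([np.cos(a0),np.sin(a0)]);N=np.array([-D[1],D[0]])
    Qs=[];rs=[]
    for s0,s1,r in segs:
        for P in clouds:
            q=P[(P[:,2]>.085)&(P[:,2]<.125)]; s=(q[:,:2]-[x0,y0])@D; t=(q[:,:2]-[x0,y0])@N
            m=(s>s0)&(s<s1)&(abs(t)<r+.006); Qs.append(np.c_[s[m],t[m],q[m,2]]); rs.append(np.full(m.sum(),r))
    Q=np.vstack(Qs);r=np.concatenate(rs)
    f=lambda p:np.hypot(Q[:,1]-p[0]-p[1]*Q[:,0],Q[:,2]-p[2])-r
    s=least_squares(f,[0,0,z0],loss='soft_l1',f_scale=.001)
    return len(Q),'t mm',(s.x[0]*1e3).round(2),'yaw',(a0+s.x[1]).round(4),'z',s.x[2].round(4),'res',np.median(abs(f(s.x))).round(4), 'point',(np.array([x0,y0])+N*s.x[0]).round(4)
o=(.573,.232,-.055)
segs=[(-.130,-.110,.023),(-.072,-.043,.017),(-.028,-.02,.017)]
for cl in (C[:1],C[1:],C): print('outlet',fit(segs[:2],.095,o,cl))
p=(.5645,-.318,.45)
for cl in (C[:1],C[1:],C): print('park',fit([(-.062,-.024,.0185)],.095,p,cl))
# rim / axial extents along outlet axis via colours: print z-top profile
D=np.array([np.cos(-.055),np.sin(-.055)])
for k,P in zip('st',C):
    q=P[(P[:,2]>.07)&(P[:,2]<.125)&(P[:,1]>.2)&(P[:,1]<.27)&(P[:,0]>.43)&(P[:,0]<.6)]; s=(q[:,:2]-[.573,.232])@D; t=(q[:,:2]-[.573,.232])@[-D[1],D[0]]
    print(k,[(round(a*1e3),round(1e3*np.sort(np.hypot(t,q[:,2]-.095)[(s>a)&(s<a+.002)])[-3:].mean(),1)) for a in np.arange(-.136,.02,.002) if ((s>a)&(s<a+.002)).sum()>3])
# obstacles high
for nm,b in dict(left=(.3,.7,.1,.42),right=(.3,.75,-.5,-.15)).items():
    P=np.vstack(C);m=(P[:,0]>b[0])&(P[:,0]<b[1])&(P[:,1]>b[2])&(P[:,1]<b[3])&(P[:,2]>.04)
    Q=P[m];g=np.round(Q[:,:2]/.05).astype(int)
    d={}
    for k,z in zip(map(tuple,g),Q[:,2]): d[k]=max(d.get(k,0),z)
    print(nm,{(round(k[0]*.05,2),round(k[1]*.05,2)):round(float(z),3) for k,z in sorted(d.items())})
E
```

```text
outlet (400, 't mm', np.float64(-2.35), 'yaw', np.float64(-0.0847), 'z', np.float64(0.0934), 'res', np.float64(0.001), 'point', array([0.5729, 0.2297]))
outlet (376, 't mm', np.float64(-0.69), 'yaw', np.float64(-0.0754), 'z', np.float64(0.094), 'res', np.float64(0.0012), 'point', array([0.573 , 0.2313]))
outlet (776, 't mm', np.float64(-1.63), 'yaw', np.float64(-0.0808), 'z', np.float64(0.0937), 'res', np.float64(0.0012), 'point', array([0.5729, 0.2304]))
park (457, 't mm', np.float64(-2.01), 'yaw', np.float64(0.4404), 'z', np.float64(0.095), 'res', np.float64(0.0008), 'point', array([ 0.5654, -0.3198]))
park (284, 't mm', np.float64(0.64), 'yaw', np.float64(0.4621), 'z', np.float64(0.095), 'res', np.float64(0.001), 'point', array([ 0.5642, -0.3174]))
park (741, 't mm', np.float64(-1.21), 'yaw', np.float64(0.4435), 'z', np.float64(0.095), 'res', np.float64(0.001), 'point', array([ 0.565 , -0.3191]))
s [(-134, np.float64(21.5)), (-132, np.float64(24.7)), (-130, np.float64(24.5)), (-128, np.float64(23.8)), (-126, np.float64(22.8)), (-124, np.float64(22.3)), (-122, np.float64(23.1)), (-
[... 4839 characters left out ...]
.float64(-0.3)): 0.147, (np.float64(0.65), np.float64(-0.25)): 0.146, (np.float64(0.65), np.float64(-0.2)): 0.103, (np.float64(0.65), np.float64(-0.15)): 0.069, (np.float64(0.7), np.float64(-0.4)): 0.162, (np.float64(0.7), np.float64(-0.35)): 0.194, (np.float64(0.7), np.float64(-0.3)): 0.207, (np.float64(0.7), np.float64(-0.25)): 0.208, (np.float64(0.7), np.float64(-0.2)): 0.208, (np.float64(0.7), np.float64(-0.15)): 0.071, (np.float64(0.75), np.float64(-0.4)): 0.192, (np.float64(0.75), np.float64(-0.35)): 0.194, (np.float64(0.75), np.float64(-0.3)): 0.208, (np.float64(0.75), np.float64(-0.25)): 0.161, (np.float64(0.75), np.float64(-0.2)): 0.207, (np.float64(0.75), np.float64(-0.15)): 0.079}
```

```bash
python3 - <<'E'
from h import *
t,s=load('top'),load('scene')
print('foot out',onplane(t,167.2,184,.004),'scene',onplane(s,130+325/5,130+250/5,.004))
print('foot park',onplane(t,392.2,190.4,.004),'scene',onplane(s,400+118/5,220+290/5,.004))
E
```

```text
foot out [0.57039116 0.23528598 0.004     ] scene [0.5693452 0.2258204 0.004    ]
foot park [ 0.56364589 -0.32146896  0.004     ] scene [ 0.56521083 -0.31958761  0.004     ]
```

```bash
cat >> h.py <<'E'
from scipy.spatial.transform import Rotation as Ro
def st(s=None):
    s=s or readout.observe(); return s,Ro.from_euler('xyz',s['orientation']).as_matrix()
def go(p,yaw):
    s,R=st(); T=Ro.from_euler('xyz',[-np.pi/2,0,yaw]).as_matrix()
    print('t',round(s['t'],2),'pos',s['tcp_pos'].round(4),'rpy',s['orientation'].round(4),'gap',round(s['finger_gap'],4),'F_tool',(R.T@s['ft_force']).round(2),'M_tool',(R.T@s['moment']).round(3))
    print('shift in tool now',(R.T@(np.array(p)-s['tcp_pos'])*1e3).round(1),'in target',(T.T@(np.array(p)-s['tcp_pos'])*1e3).round(1),'rotvec deg',np.degrees(Ro.from_matrix(R.T@T).as_rotvec()).round(2))
E
python3 -m inch '[30,0,-11,0,-2,0,100, 30,0,-11,0,0,0,100, 30,0,-11,0,0,0,100, 30,0,-11,0,0,0,100, 30,0,-11,0,0,0,100, 30,0,-11,0,0,0,100, 30,0,-11,0,0,0,100, 30,0,-11,0,0,0,100, 30,0,-11,0,0,0,100, 0,0,0,0,-7,0,100, 0,0,0,0,-7,0,100, 0,0,0,0,-6.6,0,100]'
python3 -c "
from h import *
go([.519,.235,.15],-.072)"
```

```text
t: 1.3
tcp_pos: [0.4614, 0.3097, 0.2551]
orientation: [-1.571, 0.001, -0.067]
ft_force: [-0.2, 0.2, -0.5]
finger_gap: 0.088
t 1.3 pos [0.4614 0.3097 0.2551] rpy [-1.5713e+00  1.0000e-03 -6.7300e-02] gap 0.088 F_tool [-0.24  0.49  0.17] M_tool [ 0.074  0.005 -0.059]
shift in tool now [ 62.6 105.1 -70.6] in target [ 62.8 105.1 -70.4] rotvec deg [ 0.03  0.27 -0.06]
```

```bash
python3 -m inch '[20,0,-23.5,0,0,0,100, 21,0,-23.5,0,0,0,100, 21.6,0,-23.6,0,0.3,0,100, 0,35,0,0,0,0,100, 0,35,0,0,0,0,100, 0,35,0,0,0,0,100, 0,0,0,0,0,0,100]'
python3 - <<'E'
from h import *
go([.519,.235,.093],-.072)
c=cap('top'); print(proj(c,[[.519,.235,.095],[.571,.2313,.095]]))
im=cv2.resize(c['img'][150:250,110:220,::-1],None,fx=5,fy=5,interpolation=cv2.INTER_CUBIC)
c=cap('scene'); i2=cv2.resize(c['img'][90:190,120:170+10,::-1],None,fx=5,fy=5,interpolation=cv2.INTER_CUBIC)
cv2.imwrite('pics/a1.png',np.hstack([im[:, :500],i2]))
E
```

```text
t: 2.0
tcp_pos: [0.515, 0.2343, 0.1453]
orientation: [-1.574, 0.01, -0.077]
ft_force: [-0.5, -0.3, -1.0]
finger_gap: 0.0876
t 2.0 pos [0.515  0.2343 0.1453] rpy [-1.5739  0.0102 -0.077 ] gap 0.0876 F_tool [-0.44  0.97 -0.37] M_tool [-0.004  0.007  0.018]
shift in tool now [ 4.5 52.2  1.2] in target [ 4.  52.3  1. ] rotvec deg [ 0.18 -0.29 -0.58]
[[157.59406361 198.38058164]
 [160.44481208 175.78946675]]
```

View pics/a1.png

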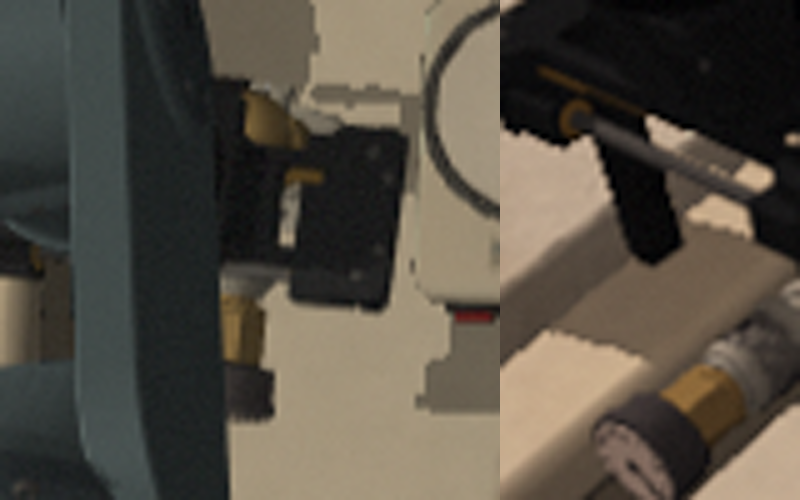

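The gripper stands over the sleeve (top ~157,198 px); hex and dial are clear in front of it. I descend and close lightly, to feel.

```bash
python3 -m inch '[0,20,0,0,0,0,100, 0,20,0,0,0,0,100, 0,12,0,0,0,0,100, 0,0,0,0,0,0,100, 0,0,0,0,0,0,100]' 3
python3 -c "
from h import *
go([.519,.235,.093],-.072)"
```

```text
t: 2.6
tcp_pos: [0.5197, 0.2356, 0.1001]
orientation: [-1.57, -0.002, -0.076]
ft_force: [-0.6, 0.6, 0.1]
finger_gap: 0.0883
t 2.6 pos [0.5197 0.2356 0.1001] rpy [-1.5703 -0.0017 -0.0765] gap 0.0883 F_tool [-0.62 -0.11  0.57] M_tool [ 0.014  0.009 -0.005]
shift in tool now [-0.6  7.1 -0.7] in target [-0.6  7.1 -0.7] rotvec deg [-0.03 -0.26  0.1 ]
```

```bash
python3 -m inch '[-0.5,6,-0.7,0,0,0,100, 0,0,0,0,0,0,38, 0,0,0,0,0,0,38, 0,0,0,0,0,0,38, 0,0,0,0,0,0,30, 0,0,0,0,0,0,30,0,0,0,0,0,0,30,0,0,0,0,0,0,30]' 3
python3 -c "
from h import *
go([.519,.235,.093],-.072)"
```

```text
t: 3.4
tcp_pos: [0.5183, 0.2347, 0.0927]
orientation: [-1.571, -0.0, -0.077]
ft_force: [-0.2, 1.6, -0.7]
finger_gap: 0.0345
t 3.4 pos [0.5183 0.2347 0.0927] rpy [-1.5708e+00 -1.0000e-04 -7.6600e-02] gap 0.0345 F_tool [-0.36  0.65  1.54] M_tool [ 0.326 -0.021  0.018]
shift in tool now [ 0.7 -0.3  0.3] in target [ 0.7 -0.3  0.3] rotvec deg [-0.   -0.26  0.  ]
```

```bash
python3 -m inch '[0,0,0,0,0,0,30, 0,0,0,0,0,0,30, 0,0,0,0,0,0,30]' 45
python3 -c "
from h import *
go([.519,.235,.093],-.072)"
python3 -m inch '[1,0,0,0,0,0,30, 1,0,0,0,0,0,30, 1,0,0,0,0,0,30, 1,0,0,0,0,0,30, 1,0,0,0,0,0,30, 0,0,0,0,0,0,30]'
python3 -c "
from h import *
go([.519,.235,.093],-.072)"
```

```text
t: 3.7
tcp_pos: [0.5183, 0.2349, 0.0927]
orientation: [-1.571, -0.0, -0.076]
ft_force: [0.5, 2.4, -0.7]
finger_gap: 0.0327
t 3.7 pos [0.5183 0.2349 0.0927] rpy [-1.5706e+00 -1.0000e-04 -7.6400e-02] gap 0.0327 F_tool [0.32 0.72 2.41] M_tool [ 0.251 -0.185 -0.043]
shift in tool now [ 0.7 -0.3  0.2] in target [ 0.7 -0.3  0.2] rotvec deg [-0.01 -0.25  0.01]
t: 4.3
tcp_pos: [0.522, 0.2347, 0.0927]
orientation: [-1.571, 0.003, -0.076]
ft_force: [-6.1, 2.2, 5.0]
finger_gap: 0.0328
t 4.3 pos [0.522  0.2347 0.0927] rpy [-1.5709  0.0028 -0.0763] gap 0.0328 F_tool [-6.26 -4.94  1.68] M_tool [ 0.289 -0.141  0.891]
shift in tool now [-3.  -0.3  0.1] in target [-3.  -0.3  0.1] rotvec deg [ 0.   -0.24 -0.16]
```

```bash
python3 -m inch '[1,0,0,0,0,0,30, 1,0,0,0,0,0,30, 1,0,0,0,0,0,30, 0,0,0,0,0,0,30, 0,0,0,0,0,0,30]'
python3 -c "
from h import *
go([.519,.235,.093],-.072)
c=cap('scene');P,u,v=cloud(c);col=c['img'][v,u]
m=(P[:,0]>.4)&(P[:,0]<.48)&(P[:,1]>.2)&(P[:,1]<.28)&(P[:,2]>.08)&(P[:,2]<.13);print('dial front x',np.percentile(P[m,0],[1,3,10]))"
```

```text
t: 4.8
tcp_pos: [0.5245, 0.2345, 0.0927]
orientation: [-1.571, 0.004, -0.076]
ft_force: [-8.5, 1.1, 7.8]
finger_gap: 0.0326
t 4.8 pos [0.5245 0.2345 0.0927] rpy [-1.571   0.004  -0.0762] gap 0.0326 F_tool [-8.6  -7.75  0.48] M_tool [ 0.333 -0.119  1.187]
shift in tool now [-5.5 -0.3  0.1] in target [-5.5 -0.3  0.1] rotvec deg [ 0.01 -0.24 -0.23]
dial front x [0.43267977 0.4330409  0.43391695]
```

```bash
python3 -m inch '[1,0,0,0,0,0,30, 0.6,0,0,0,0,0,30, 0,0,0,0,0,0,30, 0,0,0,0,0,0,30]'
python3 -c "
from h import *
D=np.array([np.cos(-.075),np.sin(-.075)])
go([.519,.235,.093],-.072)
load0=None
def f(c):
    P,u,v=cloud(c)
    m=(P[:,0]>.4)&(P[:,0]<.48)&(P[:,1]>.2)&(P[:,1]<.28)&(P[:,2]>.08)&(P[:,2]<.13);print('dial front x',np.percentile(P[m,0],[1,3,10]))
c=cap('scene');f(c)
i2=cv2.resize(c['img'][120:220,120:240,::-1],None,fx=5,fy=5,interpolation=cv2.INTER_CUBIC);cv2.imwrite('pics/a2.png',i2)
"
```

```text
t: 5.25
tcp_pos: [0.5256, 0.2345, 0.0927]
orientation: [-1.571, 0.005, -0.076]
ft_force: [-10.9, 2.0, 8.5]
finger_gap: 0.0326
t 5.25 pos [0.5256 0.2345 0.0927] rpy [-1.5711  0.005  -0.0761] gap 0.0326 F_tool [-11.04  -8.41   1.15] M_tool [ 0.323 -0.074  1.536]
shift in tool now [-6.6 -0.3  0. ] in target [-6.6 -0.3  0. ] rotvec deg [ 0.02 -0.23 -0.28]
dial front x [0.43276574 0.43339019 0.43422051]
```

View pics/a2.png

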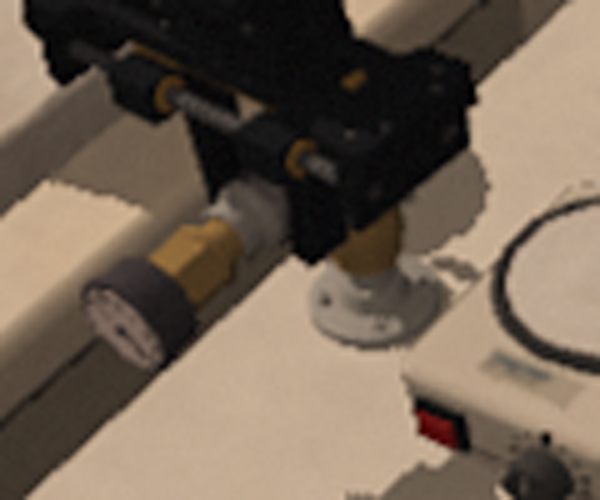

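The picture shows the gauge popped out, with nipple brass visible at (240,240) in the crop, and the dial front 6–7 mm further out. I ease the sleeve forward, let go, and move to the hex.

```bash
python3 -m inch '[-1.5,0,0,0,0,0,30, -1.5,0,0,0,0,0,30, 0,0,0,0,0,0,60, 0,0,0,0,0,0,100, 0,0,0,0,0,0,100, 0,0,0,0,0,0,100, 0,-25,0,0,0,0,100, 0,-25,0,0,0,0,100, 0,0,0,0,0,0,100, 0,0,0,0,0,0,100]' 20
python3 -c "
from h import *
go([.4688,.2386,.143],-.075)
def f(c):
    P,u,v=cloud(c)
    m=(P[:,0]>.4)&(P[:,0]<.48)&(P[:,1]>.2)&(P[:,1]<.28)&(P[:,2]>.08)&(P[:,2]<.13);print('dial front x',np.percentile(P[m,0],[1,3,10]))
f(cap('scene'))
"
```

```text
t: 6.3
tcp_pos: [0.5252, 0.2342, 0.1429]
orientation: [-1.571, -0.001, -0.077]
ft_force: [-0.3, -0.2, -0.9]
finger_gap: 0.0877
t 6.3 pos [0.5252 0.2342 0.1429] rpy [-1.5705e+00 -1.2000e-03 -7.6700e-02] gap 0.0877 F_tool [-0.3   0.85 -0.24] M_tool [ 0.014  0.028 -0.052]
shift in tool now [-56.6  -0.2   0.1] in target [-56.6  -0.1   0.2] rotvec deg [-0.02 -0.1   0.07]
dial front x [0.432701   0.43310146 0.43409425]
```

```bash
python3 -c "
from h import *
D=np.array([np.cos(-.075),np.sin(-.075)]);N=np.array([-D[1],D[0]])
for n in ('scene','top'):
  c=cap(n) if n=='top' else load(n);P,u,v=cloud(c);col=c['img'][v,u].astype(int)
  r=P[:,:2]-[.572,.2308]; s=r@D;t=r@N
  m=(P[:,2]>.085)&(P[:,2]<.13)&(s>-.145)&(s<-.06)&(abs(t)<.03)
  s,t,z,cc=s[m],t[m],P[m,2],col[m]
  print(n,[(round(a*1e3),int((k:=(s>=a)&(s<a+.002)).sum()),(1e3*np.percentile(np.hypot(t[k],z[k]-.095),85)).round(1),int(np.median(cc[k][:,0]-cc[k][:,2]))) for a in np.arange(-.144,-.06,.002) if ((s>=a)&(s<a+.002)).sum()>2])
"
```

```text
scene [(-140, 48, np.float64(17.5), 25), (-138, 75, np.float64(20.2), 28), (-136, 26, np.float64(23.8), 7), (-134, 19, np.float64(23.9), 7), (-132, 12, np.float64(24.5), 4), (-130, 16, np.float64(22.4), 6), (-128, 17, np.float64(21.2), 7), (-126, 21, np.float64(21.8), 6), (-124, 21, np.float64(21.8), 6), (-122, 21, np.float64(23.6), 5), (-120, 14, np.float64(21.8), 9), (-118, 14, np.float64(22.8), 8), (-116, 4, np.float64(20.4), 22), (-112, 11, np.float64(14.4), 67), (-110, 10, np.float64(14.4), 43), (-108, 13, np.float64(15.7), 44), (-106, 13, np.float64(14.9), 44), (-104, 17, np.float64(15.1), 59), (-102, 11, np.float64(14.2), 44), (-100, 14, np.float64(16.0), 45), (-98, 11, np.float64(16.0), 44), (-96, 8, np.float64(14.6), 47), (-94, 16, np.float64(15.8), 47), (-92, 12, np.float64(15.0), 61), (-90, 14, np.float64(15.7), 46), (-88, 5, np.float64(15.4), 45), (-86, 5, np.float64(12.6), 43), (-84, 3, np.float64(9.7), 47), (-82, 10, np.float64(10.8), 59), (-80, 8, np.float64(11.3), 44), (-78, 16, np.float64(13.8), 29), (-76, 20, np.float64(13.0), 27), (-74, 15, np.float64(14.3), 16), (
[... 791 characters left out ...]
, np.float64(16.0), 36), (-102, 7, np.float64(14.7), 32), (-100, 6, np.float64(16.6), 34), (-98, 7, np.float64(15.4), 34), (-96, 7, np.float64(15.1), 32), (-94, 5, np.float64(15.8), 34), (-92, 6, np.float64(14.1), 35), (-90, 4, np.float64(15.5), 37), (-88, 6, np.float64(11.5), 36), (-86, 6, np.float64(11.6), 36), (-84, 6, np.float64(10.4), 36), (-82, 5, np.float64(11.1), 42), (-80, 6, np.float64(11.1), 41), (-78, 8, np.float64(13.4), 22), (-76, 7, np.float64(14.8), 15), (-74, 8, np.float64(14.0), 17), (-72, 7, np.float64(15.1), 14), (-70, 10, np.float64(16.4), 17), (-68, 11, np.float64(18.4), 16), (-66, 10, np.float64(18.4), 15), (-64, 7, np.float64(18.3), 10), (-62, 3, np.float64(17.9), 8)]
```

```bash
python3 -m inch '[-19,0,0,0,0,0,100, -19,0,0,0,0,0,100, -18.6,0,0,0,0,0,100, 0,0,0,0,0,0,100, 0,20,0,0,0,0,100, 0,20,0,0,0,0,100, 0,10,0,0,0,0,100,0,0,0,0,0,0,100,0,0,0,0,0,0,100]' 3
python3 -c "
from h import *
go([.4688,.2386,.093],-.075)"
python3 -m inch '[0,0,0,0,0,0,40, 0,0,0,0,0,0,30, 0,0,0,0,0,0,20, 0,0,0,0,0,0,20, 0,0,0,0,0,0,20,0,0,0,0,0,0,20,0,0,0,0,0,0,20]' 3
python3 -c "
from h import *
go([.4688,.2386,.093],-.075)"
```

```text
t: 7.3
tcp_pos: [0.4688, 0.2385, 0.0927]
orientation: [-1.571, 0.0, -0.077]
ft_force: [-0.4, 0.1, 0.6]
finger_gap: 0.0883
t 7.3 pos [0.4688 0.2385 0.0927] rpy [-1.5709e+00  3.0000e-04 -7.6800e-02] gap 0.0883 F_tool [-0.44 -0.58  0.11] M_tool [ 0.035 -0.014 -0.005]
shift in tool now [-0.  -0.3  0.1] in target [-0.  -0.3  0.1] rotvec deg [ 0.   -0.1  -0.02]
t: 8.0
tcp_pos: [0.4684, 0.2386, 0.0928]
orientation: [-1.571, -0.0, -0.077]
ft_force: [0.1, -0.1, 0.0]
finger_gap: 0.0345
t 8.0 pos [0.4684 0.2386 0.0928] rpy [-1.5708 -0.     -0.0766] gap 0.0345 F_tool [ 0.15 -0.02 -0.1 ] M_tool [0.001 0.007 0.01 ]
shift in tool now [ 0.4 -0.2  0.1] in target [ 0.4 -0.2  0.1] rotvec deg [-0.   -0.09  0.  ]
```

```bash
python3 -m inch '[0,0,0,0,0,0,20,0,0,0,0,0,0,20,0,0,0,0,0,0,20]' 3
python3 -c "
from h import *
go([.4688,.2386,.093],-.075)"
python3 -m inch '[0,0,0,0,0,0,20,0,0,0,0,0,0,20,0,0,0,0,0,0,20]' 35
python3 -c "
from h import *
go([.4688,.2386,.093],-.075)"
```

```text
t: 8.3
tcp_pos: [0.4683, 0.2385, 0.0927]
orientation: [-1.571, 0.0, -0.077]
ft_force: [-0.1, -1.1, 1.6]
finger_gap: 0.0268
t 8.3 pos [0.4683 0.2385 0.0927] rpy [-1.5709e+00  3.0000e-04 -7.6700e-02] gap 0.0268 F_tool [-0.   -1.58 -1.12] M_tool [-0.083  0.046  0.142]
shift in tool now [ 0.5 -0.3  0.2] in target [ 0.5 -0.3  0.2] rotvec deg [ 0.01 -0.1  -0.01]
t: 8.6
tcp_pos: [0.4683, 0.2385, 0.0927]
orientation: [-1.571, 0.0, -0.077]
ft_force: [-0.5, -1.0, 1.2]
finger_gap: 0.0266
t 8.6 pos [0.4683 0.2385 0.0927] rpy [-1.571e+00  2.000e-04 -7.660e-02] gap 0.0266 F_tool [-0.47 -1.17 -0.99] M_tool [-0.19   0.058  0.213]
shift in tool now [ 0.5 -0.3  0.2] in target [ 0.5 -0.3  0.2] rotvec deg [ 0.01 -0.09 -0.01]
```

```bash
python3 -m inch '[-2,0,0,0,0,0,20, -2,0,0,0,0,0,20, -2,0,0,0,0,0,20, -2,0,0,0,0,0,20, -2,0,0,0,0,0,20, 0,0,0,0,0,0,20]'
python3 -c "
from h import *
go([.4688,.2386,.093],-.075)"
python3 -m inch '[-3,0,0,0,0,0,20, -3,0,0,0,0,0,20, -3,0,0,0,0,0,20, -3,0,0,0,0,0,20, -3,0,0,0,0,0,20, 0,0,0,0,0,0,20]'
python3 -c "
from h import *
go([.4688,.2386,.093],-.075)"
```

```text
t: 9.2
tcp_pos: [0.4578, 0.2394, 0.0925]
orientation: [-1.571, 0.001, -0.076]
ft_force: [0.2, 0.9, -1.6]
finger_gap: 0.0263
t 9.2 pos [0.4578 0.2394 0.0925] rpy [-1.5708e+00  8.0000e-04 -7.6300e-02] gap 0.0263 F_tool [0.15 1.56 0.94] M_tool [0.021 0.009 0.007]
shift in tool now [11.  -0.5 -0. ] in target [11.  -0.5 -0. ] rotvec deg [ 0.   -0.08 -0.04]
t: 9.8
tcp_pos: [0.443, 0.2405, 0.0927]
orientation: [-1.571, 0.0, -0.076]
ft_force: [0.1, -0.2, -1.7]
finger_gap: 0.0266
t 9.8 pos [0.443  0.2405 0.0927] rpy [-1.5709e+00  3.0000e-04 -7.6400e-02] gap 0.0266 F_tool [ 0.07  1.66 -0.16] M_tool [ 0.037 -0.058 -0.034]
shift in tool now [25.9 -0.3  0.1] in target [25.9 -0.3  0. ] rotvec deg [ 0.   -0.08 -0.02]
```

Moving freely with low force. I pull the rest out, look, and check the sleeve.

```bash
python3 -m inch '[-8,0,0,0,0,0,20, -10,0,0,0,0,0,20, -10,0,0,0,0,0,20, -12,0,0,0,0,0,20, -15,0,0,0,0,0,20, 0,0,0,0,0,0,20, 0,0,0,0,0,0,20]'
python3 -c "
from h import *
go([.4688,.2386,.093],-.075)
D=np.array([np.cos(-.075),np.sin(-.075)]);N=np.array([-D[1],D[0]])
c=cap('scene');b=cap('top')
for n,c2 in(('s',c),('t',b)):
  P,u,v=cloud(c2);r=P[:,:2]-[.572,.2308]; s=r@D;t=r@N
  m=(P[:,2]>.095)&(P[:,2]<.13)&(s>-.09)&(s<-.02)&(abs(t)<.03);s,t,z=s[m],t[m],P[m,2]
  print(n,[(round(a*1e3),int((k:=(s>=a)&(s<a+.002)).sum()),(1e3*np.percentile(np.hypot(t[k],z[k]-.095),85)).round(1)) for a in np.arange(-.09,-.02,.002) if ((s>=a)&(s<a+.002)).sum()>2])
i1=cv2.resize(c['img'][110:230,100:220,::-1],None,fx=4,fy=4,interpolation=cv2.INTER_CUBIC)
i2=cv2.resize(b['img'][150:270,120:200,::-1],None,fx=4,fy=4,interpolation=cv2.INTER_CUBIC)
cv2.imwrite('pics/a3.png',np.hstack([i1,i2]))
"
```

```text
t: 10.5
tcp_pos: [0.3884, 0.2449, 0.0929]
orientation: [-1.571, -0.001, -0.076]
ft_force: [2.0, -0.0, -0.9]
finger_gap: 0.026
t 10.5 pos [0.3884 0.2449 0.0929] rpy [-1.5706e+00 -7.0000e-04 -7.5900e-02] gap 0.026 F_tool [1.97 0.95 0.14] M_tool [ 0.048 -0.041  0.025]
shift in tool now [80.6 -0.  -0.2] in target [80.6 -0.1 -0.2] rotvec deg [-0.01 -0.05  0.04]
s [(-78, 11, np.float64(14.2)), (-76, 8, np.float64(14.0)), (-74, 16, np.float64(16.5)), (-72, 23, np.float64(17.2)), (-70, 13, np.float64(18.7)), (-68, 12, np.float64(17.3)), (-66, 10, np.float64(17.5)), (-64, 14, np.float64(17.9)), (-62, 11, np.float64(19.0)), (-60, 14, np.float64(19.2)), (-58, 9, np.float64(19.1)), (-56, 12, np.float64(17.7)), (-54, 12, np.float64(17.9)), (-52, 14, np.float64(17.8)), (-50, 11, np.float64(17.9)), (-48, 10, np.float64(17.8)), (-46, 10, np.float64(17.6)), (-44, 13, np.float64(17.2)), (-42, 15, np.float64(18.0)), (-40, 23, np.float64(21.0)), (-38, 12, np.float64(19.6)), (-36, 6, np.float64(19.1)), (-32, 3, np.float64(14.0)), (-30, 5, np.float64(14.4)), (-28, 10, np.float64(12.9)), (-26, 19, np.float
[... 236 characters left out ...]
(17.9)), (-68, 13, np.float64(19.5)), (-66, 14, np.float64(19.4)), (-64, 15, np.float64(19.1)), (-62, 14, np.float64(18.7)), (-60, 12, np.float64(18.4)), (-58, 12, np.float64(17.3)), (-56, 14, np.float64(18.4)), (-54, 14, np.float64(18.0)), (-52, 16, np.float64(19.3)), (-50, 14, np.float64(17.6)), (-48, 12, np.float64(18.6)), (-46, 15, np.float64(18.2)), (-44, 10, np.float64(18.9)), (-42, 20, np.float64(21.0)), (-40, 18, np.float64(20.6)), (-38, 9, np.float64(20.4)), (-36, 7, np.float64(14.4)), (-34, 11, np.float64(15.8)), (-32, 8, np.float64(15.1)), (-30, 9, np.float64(13.9)), (-28, 18, np.float64(16.5)), (-26, 13, np.float64(18.3)), (-24, 12, np.float64(18.5)), (-22, 11, np.float64(17.8))]
```

View pics/a3.png

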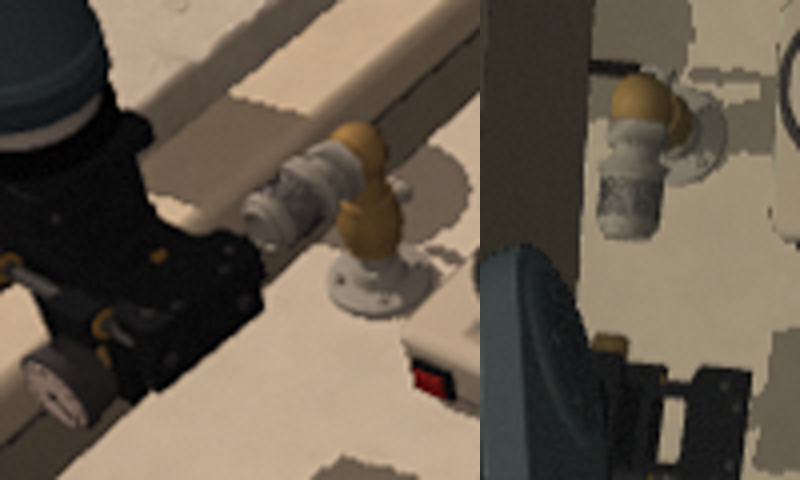

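Sleeve is fully forward again (rim back at −36 mm as before), and the gauge sits straight in the fingers. Next, the collar's mouth and heading from the fresh images.

```bash
python3 - <<'E'
from h import *
t,s=load('top'),load('scene')
pm=onplane(s,441,278,.095); e1=onplane(t,370+(592-400)/5,160+260/5,.095); e2=onplane(t,370+(660-400)/5,160+225/5,.095)
print('mouth scene',pm,'top edges',e1,e2,(e1+e2)/2,'normal yaw',np.arctan2(-(e2-e1)[0],(e2-e1)[1]))
print('top/scene triang mouth',cross(t,((370+226/5),208.4),s,(441,278)))
# slicewise midpoints of collar from each cloud
a=.45;D=np.array([np.cos(a),np.sin(a)]);N=np.array([-D[1],D[0]]);o=np.array([.5645,-.319])
C=[cloud(c)[0] for c in (s,t)]
for P in C+[np.vstack(C)]:
    r=P[:,:2]-o;ss=r@D;tt=r@N
    m=(ss>-.063)&(ss<-.022)&(abs(tt)<.024)&(P[:,2]>.096)&(P[:,2]<.12);x,y,z=ss[m],tt[m],P[m,2]
    f=lambda p:np.hypot(y-p[0]-p[1]*x,z-p[2])-p[3]
    q=least_squares(f,[0,0,.095,.0185],loss='soft_l1',f_scale=.001).x; print('off',q[0]*1e3,'yaw',a+q[1],'z',q[2],'r',q[3],'mouth t',(q[0]-.066*q[1])*1e3)
    mm=(abs(tt)<.02)&(P[:,2]>.08)&(P[:,2]<.118)&(ss<-.04);print('front s',np.percentile(ss[mm],[1,5]))
E
```

```text
mouth scene [ 0.5061538  -0.34815634  0.095     ] top edges [ 0.49676652 -0.33252434  0.095     ] [ 0.5133678  -0.36428953  0.095     ] [ 0.50506716 -0.34840693  0.095     ] normal yaw -2.6600093316396842
top/scene triang mouth (array([ 0.50514006, -0.34808909,  0.09615777]), np.float64(0.00014934060888012563))
off -0.18856689304463914 yaw 0.46235959863469234 z 0.09553533923990397 r 0.0178328867230518 mouth t -1.0043004029343336
front s [-0.06576476 -0.06482724]
off 1.7691772261766738 yaw 0.46932853977858985 z 0.0959636616090403 r 0.017863142207214106 mouth t 0.49349360078974347
front s [-0.06520027 -0.06418277]
off 0.409501714346355 yaw 0.46244927449286893 z 0.09576494412748042 r 0.017767012662332146 mouth t -0.4121504021829934
front s [-0.06566581 -0.06477377]
```

```bash
python3 -m inch '[0,-30,0,0,0,0,20, 0,-35,0,0,0,0,20, 0,-35,0,0,0,0,20, 5,0,-20,0,0,0,20, 5,0,-30,0,0,0,20, 5,0,-35,0,0,0,20, 5,0,-35,0,0,0,20, 5,0,-35,0,0,0,20, 5,0,-35,0,0,0,20, 5,0,-35,0,0,0,20, 5,0,-35,0,0,0,20, 5,0,-35,0,0,0,20]' 45
python3 -m inch '[5,0,-35,0,0,0,20, 5,0,-35,0,0,0,20, 5,0,-35,0,0,0,20, 5,0,-35,0,0,0,20, 5,0,-35,0,0,0,20, 5,0,-35,0,0,0,20, 5,0,-35,0,0,0,20, 0,0,0,0,-7,0,20, 0,0,0,0,-8,0,20, 0,0,0,0,-8,0,20, 0,0,0,0,-7.7,0,20, 0,0,0,0,0,0,20]'
python3 -c "
from h import *
go([.4461,-.3774,.093],.46)"
```

```text
t: 11.8
tcp_pos: [0.4113, -0.0548, 0.1931]
orientation: [-1.571, -0.001, -0.077]
ft_force: [-0.0, 0.3, -1.8]
finger_gap: 0.0265
t: 13.0
tcp_pos: [0.4272, -0.3004, 0.1926]
orientation: [-1.571, 0.0, 0.46]
ft_force: [-0.7, -0.6, -0.7]
finger_gap: 0.0267
t 13.0 pos [ 0.4272 -0.3004  0.1926] rpy [-1.5709e+00  1.0000e-04  4.5980e-01] gap 0.0267 F_tool [-0.89  0.66 -0.19] M_tool [ 0.053  0.01  -0.   ]
shift in tool now [-17.2  99.7 -77.4] in target [-17.2  99.6 -77.4] rotvec deg [ 0.01 -0.01 -0.  ]
```

```bash
python3 -m inch '[-5,0,-25,0,0,0,20, -6,0,-26,0,0,0,20, -6.2,0,-26.4,0,0,0,20, 0,0,0,0,0,0,20, 0,30,0,0,0,0,20, 0,35,0,0,0,0,20, 0,34.6,0,0,0,0,20, 0,0,0,0,0,0,20, 0,0,0,0,0,0,20]'
python3 -c "
from h import *
go([.4461,-.3774,.093],.46)
a,b=cap('scene'),cap('top')
i1=cv2.resize(a['img'][220:340,370:490,::-1],None,fx=4,fy=4,interpolation=cv2.INTER_CUBIC)
i2=cv2.resize(b['img'][160:280,380:460,::-1],None,fx=4,fy=4,interpolation=cv2.INTER_CUBIC)
cv2.imwrite('pics/a4.png',np.hstack([i1,i2]))
D=np.array([np.cos(.46),np.sin(.46)]);N=np.array([-D[1],D[0]])
for c in (a,b):
  P,u,v=cloud(c);col=c['img'][v,u].astype(int);r=P[:,:2]-[.5052,-.3481];s=r@D;t=r@N
  m=(P[:,2]>.08)&(P[:,2]<.12)&(s>-.06)&(s<.045)&(abs(t)<.03)
  for x in np.arange(-.06,.045,.005):
    k=m&(s>=x)&(s<x+.005)
    if k.sum()>3: print(round(x*1e3),k.sum(),'t',(1e3*np.percentile(t[k],[2,98])).round(1),'zmax',(1e3*np.percentile(P[k,2],98)).round(1),int(np.median(col[k][:,0]-col[k][:,2])),end=' | ')
  print()
"
```

```text
t: 13.9
tcp_pos: [0.4458, -0.3764, 0.0932]
orientation: [-1.569, 0.0, 0.458]
ft_force: [-0.8, -0.7, -0.6]
finger_gap: 0.0267
t 13.9 pos [ 0.4458 -0.3764  0.0932] rpy [-1.5692e+00  3.0000e-04  4.5780e-01] gap 0.0267 F_tool [-1.02  0.57 -0.26] M_tool [ 0.079 -0.003 -0.015]
shift in tool now [-0.2  0.2 -1. ] in target [-0.2  0.2 -1. ] rotvec deg [-0.09 -0.13 -0.02]
-60 15 t [-18.5  28.6] zmax 119.8 18 | -55 4 t [-17.   -0.9] zmax 117.2 42 | -50 4 t [-6.3 -2.8] zmax 106.2 51 | -45 5 t [-8.2 -4.5] zmax 102.8 47 | 10 11 t [-8.4  7.8] zmax 113.6 33 | 15 40 t [-13.2  12.9] zmax 114.6 38 | 20 48 t [-10.6  15.8] zmax 114.4 37 | 25 44 t [-9.9 17.4] zmax 114.8 37 | 30 52 t [-8.5 18.2] zmax 114.6 37 | 35 45 t [-9.3 17.2] zmax 115.2 37 | 40 45 t [-10.5  17.4] zmax 114.5 37 | 
-40 4 t [-6.2 -0.1] zmax 107.9 24 | -35 13 t [-4.8  7.7] zmax 105.8 54 | -30 16 t [-4.7 10.2] zmax 108.9 64 | -25 20 t [-5.7 11.9] zmax 108.9 64 | -20 21 t [-6.4 10.9] zmax 108.5 63 | -15 5 t [-4.2  6.4] zmax 108.8 52 | 0 32 t [-11.9  19.6] zmax 114.9 28 | 5 38 t [-13.1  19. ] zmax 115.8 27 | 10 37 t [-13.9  18.8] zmax 114.1 28 | 15 39 t [-12.6  19. ] zmax 116.2 27 | 20 38 t [-14.6  19. ] zmax 116.2 27 | 25 36 t [-13.9  19.5] zmax 116.2 27 | 30 38 t [-11.8  20.2] zmax 115.6 27 | 35 36 t [-12.2  19.3] zmax 116.5 27 | 40 37 t [-12.5  19.3] zmax 114.5 26 |
```

View pics/a4.png

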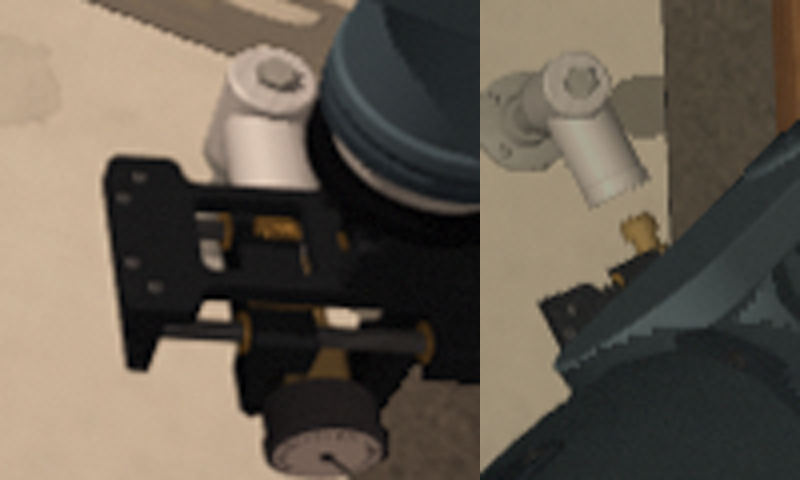

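The view shows the nipple in line with the collar mouth, its nose about 14 mm in front (right panel: nose 640,215, mouth 620,200). I correct by under 1 mm and ease in.

```bash
python3 -m inch '[0,0.4,-0.8,0,0,0,20, 4,0,0,0,0,0,20, 4,0,0,0,0,0,20, 4,0,0,0,0,0,20, 0,0,0,0,0,0,20,0,0,0,0,0,0,20]'
python3 -c "
from h import *
go([.4595,-.3707,.0929],.46)"
python3 -m inch '[2,0,0,0,0,0,20, 2,0,0,0,0,0,20, 2,0,0,0,0,0,20, 2,0,0,0,0,0,20, 0,0,0,0,0,0,20]'
python3 -c "
from h import *
go([.4595,-.3707,.0929],.46)"
```

```text
t: 14.6
tcp_pos: [0.4572, -0.3721, 0.0927]
orientation: [-1.571, 0.0, 0.46]
ft_force: [0.1, -0.4, -1.9]
finger_gap: 0.0263
t 14.6 pos [ 0.4572 -0.3721  0.0927] rpy [-1.5706e+00  1.0000e-04  4.5970e-01] gap 0.0263 F_tool [-0.12  1.87 -0.37] M_tool [ 0.084  0.02  -0.021]
shift in tool now [ 2.6 -0.2  0.2] in target [ 2.6 -0.2  0.2] rotvec deg [-0.01 -0.02 -0.01]
t: 15.1
tcp_pos: [0.4645, -0.3686, 0.0927]
orientation: [-1.571, -0.0, 0.459]
ft_force: [-0.4, -0.4, -1.7]
finger_gap: 0.0267
t 15.1 pos [ 0.4645 -0.3686  0.0927] rpy [-1.5709e+00 -1.0000e-04  4.5950e-01] gap 0.0267 F_tool [-0.56  1.7  -0.12] M_tool [0.047 0.069 0.03 ]
shift in tool now [-5.4 -0.2  0.3] in target [-5.4 -0.2  0.3] rotvec deg [ 0.   -0.03  0.01]
```

```bash
python3 -m inch '[2,0,0,0,0,0,20, 2,0,0,0,0,0,20, 2,0,0,0,0,0,20, 2,0,0,0,0,0,20, 0,0,0,0,0,0,20]'
python3 -c "
from h import *
go([.4595,-.3707,.0929],.46)"
python3 -m inch '[2,0,0,0,0,0,20, 2,0,0,0,0,0,20, 2,0,0,0,0,0,20, 0,0,0,0,0,0,20]'
python3 -c "
from h import *
go([.4595,-.3707,.0929],.46)"
```

```text
t: 15.6
tcp_pos: [0.4717, -0.365, 0.0927]
orientation: [-1.571, -0.0, 0.459]
ft_force: [-0.5, 0.6, 0.0]
finger_gap: 0.0265
t 15.6 pos [ 0.4717 -0.365   0.0927] rpy [-1.5709e+00 -1.0000e-04  4.5950e-01] gap 0.0265 F_tool [-0.19 -0.04  0.76] M_tool [ 0.066 -0.027  0.005]
shift in tool now [-13.4  -0.2   0.3] in target [-13.4  -0.2   0.4] rotvec deg [ 0.   -0.03  0.01]
t: 16.0
tcp_pos: [0.4771, -0.3624, 0.0927]
orientation: [-1.571, -0.0, 0.46]
ft_force: [1.0, -0.7, -0.9]
finger_gap: 0.0262
t 16.0 pos [ 0.4771 -0.3624  0.0927] rpy [-1.5709e+00 -1.0000e-04  4.5950e-01] gap 0.0262 F_tool [ 0.63  0.94 -1.04] M_tool [ 0.029  0.012 -0.018]
shift in tool now [-19.4  -0.2   0.3] in target [-19.4  -0.2   0.3] rotvec deg [ 0.   -0.03  0.01]
```

```bash
python3 -m inch '[2,0,0,0,0,0,20, 2,0,0,0,0,0,20, 2,0,0,0,0,0,20, 0,0,0,0,0,0,20]'
python3 -c "
from h import *
go([.4595,-.3707,.0929],.46)"
python3 -m inch '[2,0,0,0,0,0,20, 2,0,0,0,0,0,20, 1,0,0,0,0,0,20, 0,0,0,0,0,0,20]'
python3 -c "
from h import *
go([.4595,-.3707,.0929],.46)"
```

```text
t: 16.4
tcp_pos: [0.4819, -0.36, 0.0926]
orientation: [-1.57, 0.001, 0.459]
ft_force: [-2.1, -0.9, -0.7]
finger_gap: 0.0267
t 16.4 pos [ 0.4819 -0.36    0.0926] rpy [-1.5705e+00  6.0000e-04  4.5900e-01] gap 0.0267 F_tool [-2.23  0.69  0.12] M_tool [ 0.126 -0.001  0.307]
shift in tool now [-24.8  -0.2   0.3] in target [-24.8  -0.3   0.4] rotvec deg [-0.02 -0.06 -0.04]
t: 16.8
tcp_pos: [0.4872, -0.3575, 0.0929]
orientation: [-1.571, -0.001, 0.459]
ft_force: [-1.6, -0.2, 0.6]
finger_gap: 0.0263
t 16.8 pos [ 0.4872 -0.3575  0.0929] rpy [-1.5711e+00 -6.0000e-04  4.5950e-01] gap 0.0263 F_tool [-1.49 -0.57  0.53] M_tool [ 0.075 -0.037  0.106]
shift in tool now [-30.7  -0.    0.4] in target [-30.7  -0.    0.4] rotvec deg [ 0.02 -0.03  0.03]
```

```bash
for i in 1 2; do python3 -m inch '[1,0,0,0,0,0,20, 1,0,0,0,0,0,20, 0,0,0,0,0,0,20]' >/dev/null
python3 -c "
from h import *
go([.4917,-.3548,.0927],.46)"; done
```

```text
t 17.1 pos [ 0.4887 -0.3567  0.0929] rpy [-1.571e+00 -2.000e-04  4.593e-01] gap 0.0264 F_tool [-1.42 -1.66  1.17] M_tool [ 0.182 -0.     0.346]
shift in tool now [3.6 0.2 0.4] in target [3.6 0.2 0.4] rotvec deg [ 0.01 -0.04  0.01]
t 17.4 pos [ 0.4906 -0.3557  0.0929] rpy [-1.571e+00 -6.000e-04  4.592e-01] gap 0.0266 F_tool [-1.57 -2.92  1.3 ] M_tool [ 0.287 -0.056  0.173]
shift in tool now [1.4 0.2 0.4] in target [1.4 0.2 0.4] rotvec deg [ 0.01 -0.04  0.03]
```

```bash
for i in 1 2; do python3 -m inch '[1,0,0,0,0,0,20, 0,0,0,0,0,0,20, 0,0,0,0,0,0,20]' >/dev/null
python3 -c "
from h import *
go([.4917,-.3548,.0927],.46)"; done
```

```text
t 17.7 pos [ 0.4916 -0.3552  0.0929] rpy [-1.5711e+00 -8.0000e-04  4.5930e-01] gap 0.0262 F_tool [ 1.33 -3.21  3.19] M_tool [ 0.357 -0.01  -0.047]
shift in tool now [0.3 0.2 0.4] in target [0.3 0.2 0.4] rotvec deg [ 0.02 -0.04  0.04]
t 18.0 pos [ 0.4919 -0.3551  0.0929] rpy [-1.5708e+00  5.0000e-04  4.5930e-01] gap 0.0262 F_tool [-3.55 -6.17  2.71] M_tool [ 0.43  -0.049  0.319]
shift in tool now [-0.   0.2  0.4] in target [-0.   0.2  0.4] rotvec deg [-0.   -0.04 -0.03]
```

```bash
python3 -m inch '[1,0,0,0,0,0,20, 1,0,0,0,0,0,20, 0,0,0,0,0,0,20, 0,0,0,0,0,0,20]' >/dev/null
python3 -c "
from h import *
go([.4917,-.3548,.0927],.46)"
```

```text
t 18.4 pos [ 0.4922 -0.355   0.093 ] rpy [-1.57    0.0034  0.4593] gap 0.0263 F_tool [-10.73  -7.62   3.28] M_tool [ 0.602 -0.092  1.439]
shift in tool now [-0.4  0.3  0.4] in target [-0.4  0.3  0.4] rotvec deg [-0.04 -0.04 -0.19]
```

```bash
python3 -m inch '[-2.5,0,0,0,0,0,20, 0,0,0,0,0,0,20, 0,0,0,0,0,0,60, 0,0,0,0,0,0,80, 0,0,0,0,0,0,80, 0,0,0,0,0,0,80, 0,0,0,0,0,0,80, 0,-25,0,0,0,0,80, 0,-35,0,0,0,0,80, 0,-40,0,0,0,0,80, 0,-40,0,0,0,0,80, 0,0,0,0,0,0,80]' 10
python3 -m inch '[-30,0,10,0,0,0,80, -40,0,20,0,0,0,80, -40,0,30,0,0,0,80, -20,0,40,0,0,0,80, 0,0,40,0,0,0,80, 0,0,40,0,0,0,80, 0,0,0,0,0,0,80,0,0,0,0,0,0,80]'
python3 -c "
from h import *
go([.4917,-.3548,.0927],.46)
a,b=cap('scene'),cap('top')
i1=cv2.resize(a['img'][210:330,380:480,::-1],None,fx=4,fy=4,interpolation=cv2.INTER_CUBIC)
i2=cv2.resize(b['img'][160:280,370:450,::-1],None,fx=4,fy=4,interpolation=cv2.INTER_CUBIC)
cv2.imwrite('pics/a5.png',np.hstack([i1,i2]))
D=np.array([np.cos(.46),np.sin(.46)]);N=np.array([-D[1],D[0]])
for c in (a,b):
  P,u,v=cloud(c);col=c['img'][v,u].astype(int);r=P[:,:2]-[.5052,-.3481];s=r@D;t=r@N
  m=(P[:,2]>.09)&(P[:,2]<.12)&(s>-.06)&(s<.02)&(abs(t)<.03)
  for x in np.arange(-.06,.01,.002):
    k=m&(s>=x)&(s<x+.002)
    if k.sum()>3: print(round(x*1e3),(1e3*np.percentile(np.hypot(t[k],P[k,2]-.0955),85)).round(1),int(np.median(col[k][:,0]-col[k][:,2])),end=' | ')
  print()
"
```

```text
t: 19.6
tcp_pos: [0.494, -0.3577, 0.2398]
orientation: [-1.582, -0.003, 0.459]
ft_force: [0.6, -1.2, 1.1]
finger_gap: 0.0704
t: 20.4
tcp_pos: [0.2953, -0.2514, 0.2327]
orientation: [-1.572, -0.0, 0.46]
ft_force: [0.3, -0.9, 0.4]
finger_gap: 0.0707
t 20.4 pos [ 0.2953 -0.2514  0.2327] rpy [-1.5722e+00 -1.0000e-04  4.5950e-01] gap 0.0707 F_tool [-0.11 -0.43 -0.93] M_tool [ 0.031  0.003 -0.004]
shift in tool now [ 130.2  140.3 -179.6] in target [ 130.1  140.  -179.9] rotvec deg [ 0.08 -0.03  0.  ]
-52 17.5 35 | -50 19.6 39 | -48 22.3 13 | -46 22.5 15 | -44 22.4 15 | -42 21.2 13 | -40 21.5 15 | -38 20.9 14 | -36 21.6 14 | -34 21.7 11 | -32 21.0 13 | -30 21.5 25 | -28 20.2 73 | -22 14.2 109 | -20 13.9 107 | -18 14.4 107 | -16 13.5 106 | -14 13.9 106 | -12 14.1 106 | -10 14.6 108 | -8 14.7 109 | -6 13.9 97 | -4 14.3 96 | -2 15.3 80 | 0 18.5 32 | 2 18.7 32 | 4 18.3 30 | 6 19.2 34 | 8 18.3 27 | 
-50 23.0 20 | -48 24.0 10 | -46 24.6 9 | -44 23.6 8 | -42 21.6 8 | -40 22.5 9 | -38 22.2 9 | -36 22.0 8 | -34 22.7 9 | -32 21.7 9 | -30 22.6 8 | -28 19.0 7 | -26 16.3 26 | -24 15.5 55 | -22 15.3 61 | -20 15.0 61 | -18 15.5 61 | -16 15.3 62 | -14 15.8 61 | -12 15.5 62 | -10 16.7 62 | -8 16.7 62 | -6 15.0 61 | -4 16.4 62 | -2 16.0 62 | 0 19.9 34 | 2 20.2 26 | 4 20.7 25 | 6 20.5 25 | 8 20.3 25 |
```

View pics/a5.png

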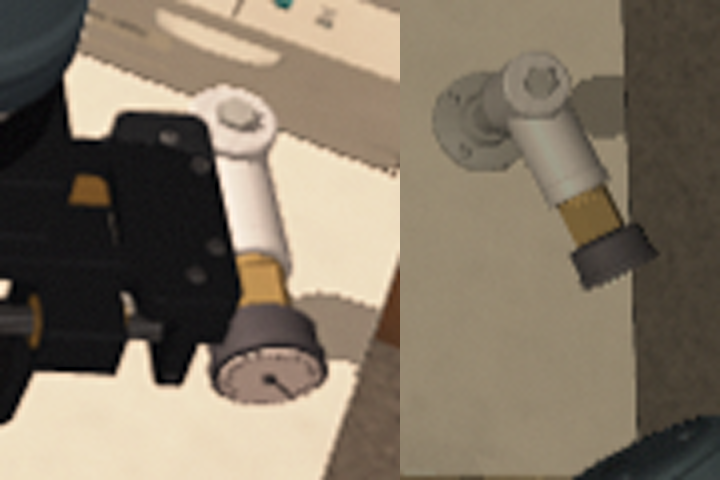

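The flange lies against the collar mouth (right panel ~580,195), with no gap showing, and the hand is clear. Handing in.

```bash
python3 -c "
from h import *
print(readout.observe()['qvel'].round(4)); print(ctrl.close_job())"
```

```text
[-0.0021  0.0182 -0.0108 -0.0009  0.003  -0.0002]
the job is handed in; nothing more can be done
None
```

The gauge is parked fully home in the swivelling socket, and I handed the job in at about 20 s of the 72 s allowed.

- **Release:** I gripped the sleeve and drew it back about 7.3 mm, with about 11 N along the axis. The gauge popped out 6–7 mm by camera, a little under the 8 mm described.
- **Pull-out:** I eased the sleeve forward, held the gauge by its hexagon and pulled it straight out. The depth profile afterwards showed the sleeve fully forward again.
- **Parking:** I measured the collar's heading as about 0.46 rad from the images and pushed the nipple in along it. It came to a hard stop at 10.7 N along the axis, about where the measured mouth predicted. The side forces there were 7.6 N vertically and 3.3 N sideways.
- **Last checks:** With the gripper open and clear, both depth views put the flange against the collar mouth, within about 2 mm. The hand was still drifting slightly at hand-in (up to 0.018 rad/s), touching nothing.
- **Not checked:** I did not compare the bystander objects with their starting places. The arm passed over them well clear, and I felt no unexpected contact.

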